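Load a board into the test jig and hold the press frame at 45 degrees

TASK

Load the green power board into the test jig: lower it over the two guide pins until it lies flat on its supports, and let go of it. Then swing the hinged press frame down from its open position to 45 degrees from shut and hold it there, so that I can check that the pushers clear the parts on the board; do not let the frame drop on the board, and leave the other things on the bench alone. Finish while still holding the frame: it falls shut by itself if you let go.

Things in the scene. Friction and masses are not known exactly. Their poses are not given: they have to be found in the camera images.
- power_board: the board to load: green, 96 x 72 x 3 mm, 140 g. Origin: centre of the underside; x along the 96 mm side, z up. Black finned heat sink in the middle, 34 mm in x by 42 in y, its top 33 mm above the origin: grip it there, closing along x. Through holes of 6 mm at (x, y) = (-38, 26) and (38, -20) mm. Starts flat on the bench. Fits one way round only: terminal block away from the jig's hinge
- terminals (a point): middle of the green terminal block's top on the power board, 11 mm tall, 40 x 10 mm along the board's -y edge, at (-13, -29, 14) mm from its origin. Opposite, by the +y edge, stand two blue capacitors 10 mm wide and 16 tall at (-20, 29) and (22, 29) mm. Nothing else beside the heat sink is taller than 3 mm
- seat (a point): fixed point in the test jig where the loaded power board's origin must be, on top of four white pads, 56 mm above the bench. x along the hinge line, y towards the hinge, z up; the loaded board's axes agree with these. Two upright steel guide pins, 4 mm thick with round tips, at (x, y) = (-38, 26) and (38, -20) mm from here; tips 12 mm above this point
- jig: the test jig, fixed to the bench: grey case 260 mm (x) by 200 mm (y), black bed 50 mm above the bench, hinge cheeks up to 108 mm along its +y edge. Origin: centre of the underside; axes as the seat's. Hinge on the robot's left (+y)
- press_frame (a joint): opening angle of the jig's press frame, rad: 0 = shut and level, 0.785 = 45 degrees, 1.571 = upright, stop at 1.9. Starts leaning back at 1.66 to 1.9 and stays there. Well forward of upright it falls shut by its weight (0.6 kg; 2 to 4 N upward at the knob holds it at 45 degrees; slight hinge friction). Aluminium bars 16 x 14 mm, 206 mm wide, clear plate
- hinge (a point): middle of the press frame's hinge axis, 100 mm above the bench, 103 mm from the seat towards its +y and 44 mm above it. The axis runs along the seat's x. This entry's own axes turn with the frame
- knob (a point): centre of the red ball knob, 30 mm in diameter, 210 mm from the hinge axis, on a 10 mm stem out of the middle of the free bar (bar centred at 160 mm). At angle a it lies 210 cos(a) mm from the hinge towards the seat's -y and 210 sin(a) mm above it. Can be gripped from above, closing along the seat's x, the tool staying upright: the ball turns between the fingers
- pusher (a point): tip of the first of four black pusher rods, 6 mm thick, that stand out 38 mm from the frame's middle plane on the side that faces the board, over the board's area. With the frame open they point over the hinge side of the bed, about 100 mm or more above the board
- control_board: bystander: smaller blue circuit board, 70 x 50 mm, 13 mm tall, lying on the bench; it and the power board may have changed places. Origin: centre of the underside
- fan: bystander: black 80 x 80 x 25 mm fan. Origin: centre of the underside
- multimeter: bystander: yellow and black multimeter 180 x 84 x 40 mm. Origin: centre of the underside
- solder_reel: bystander: grey reel, 54 mm across, 30 mm tall. Origin: centre of the underside
- screwdriver: bystander: red-handled screwdriver 180 mm long, lying along its x
- motor: bystander: small steel motor, 36 mm across, 46 mm tall, standing with its shaft up. Origin: centre of the underside

How it is judged:
By the outcome, as a careful person would: the job done as asked, in the order asked, and still so for the second after the job is handed in, while the arm keeps its last pose, push and grip.
It also fails if it takes over 64 s, if anything falls off the work surface, if the arm or the gripper's body presses on something with over 40 N, if the wrist force passes 120 N, or if a joint passes its speed limit or range.

ROBOT

A 6-joint arm with a two-finger parallel gripper is mounted at the origin on the work surface. World frame = base frame: x ahead of the robot, y to its left, z up, the work surface at z = 0. Lengths are in m, angles in rad, forces in N, time in s.
With the tool pointing down it reaches from about 0.425 to 0.925 m from the base axis. Payload 12.5 kg.
Tool frame: the origin (TCP) lies midway between the tips of the shut fingers; the grasp point (between the pads) lies 19 mm behind it (manip.hold_point_z is the z of the grasp point in the tool frame, in m); z points along the fingers, y is the direction in which the jaws open and shut (so a half turn about z gives the same grasp; the last joint's range is limited). The gripper opens to 85 mm and grips with 20 to 120 N. Pads are 22 mm wide; open, the fingers measure 114 mm over their backs; the gripper's body (76 mm by 85 mm) begins 54 mm behind the grasp point. The pads swing forward as they close: fully open they stand 13 mm farther back than shut.
Start: joints at [-1.447, 0.491, 1.559, -0, 1.092, -0.106], TCP at [0.142, -0.609, 0.231] pointing down, gripper open.
Joint ranges: [-3.1, 3.1], [-0.84, 2.19], [0.05, 2.79], [-1.13, 4.28], [0.06, 2.93], [-2.69, 2.69]. Speed limits (rad/s): [2.22, 2.22, 2.79, 3.14, 3.14, 3.14].

INTERFACE

Orientations are given as a unit quaternion [x, y, z, w].
In Python, from workcell import observe, get_image, sign_off, manip gives the robot as it stands.
- The arm moves only by the tool play_rows, never from a script. Its argument "motion" is a list of rows, each a list of 5 numbers: the shift along the tool's x, y, z in units of 50 mm (1.0 is 50 mm), then the turn about the tool's z in units of 5 degrees (1.0 is 5 degrees), then the opening, from 0 (shut) to 1 (fully open). A call has 1 to 8 rows; each row shifts and turns the commanded pose from where the row before left it, along the tool's axes as they then stand; what a row does not reach is not made up. A row lasts 1/10 s, in which the tool goes at most 50 mm and 8.59 degrees, less where a joint would pass 70% of its speed; a pose out of reach is approached as far as the arm can. A call is refused whole if a number of a shift passes 1 or a number of a turn 1, either way. A call with a gripper value outside its range is refused whole. The fingers move at their own pace and stop on an object; "grip_force" is the grip in N (left out, the last holds). Time passes only in rows, so rows that do not move let the fingers close. It gives the time, the measured TCP pose, the force and the opening at its end, in the units of the state.
- observe(): the state, without advancing time (a new reading comes with each control period).
- get_image(name): name is "scene" or "top" or "wrist"; returns a dict with "color" (480x640x3 uint8, blue, green, red), "range_z" (480x640 float32, m along the optical axis (not along the pixel's ray), 0 where there is no reading), "fx", "fy", "cx", "cy" (pixels), "origin" and "orientation" of the camera in the world. Camera axes: x right, y down, z forward; pixel columns grow to the right and rows downward; lengths in m; the calibration is good to about 2 mm. A picture is of the moment at which its call begins.
- sign_off(): hands the job in, once; it reports no verdict.
The state is a dict: "clock": time; "q": joint angles; "joint_vel": joint speeds; "joint_torque": joint torques, N m; "position": TCP position; "ee_rot": TCP orientation; "force": force on the tool from outside, world axes, zero at the start; "moment": the same for the moment, N m; "opening": finger opening in m.
Only numpy, scipy, OpenCV 4.12 (cv2) and the standard library are available. Lean on these libraries where they do the work, as an engineer would, in place of code of your own. Each camera call takes 0.05 s, during which the arm holds its last target.

## Working session

There is one attempt and no reset: what is moved stays moved. The work goes in short steps, Python scripts to look and compute and a tool call to move; the robot and the scene stay as the last step left them, time stands still between calls to the robot, and variables do not carry over. Pictures are saved under pics/ and viewed, and the job is handed in when it is done.

Besides the shell and the picture viewer there is one more tool, called after ">>>" by a JSON object that holds its "method" and its "body", one argument or row to a line. play_rows: Moves the arm, as the interface text tells. Its arguments: {"type":"object","properties":{"motion":{"type":"array"},"grip_force":{"type":"number"}},"required":["motion"]}

```bash
ls; mkdir -p pics; cat > h.py <<'E'
import numpy as np, cv2
from scipy.spatial.transform import Rotation as R
from workcell import observe, get_image, sign_off, manip
def pts(im):
    h,w=im['range_z'].shape; u,v=np.meshgrid(np.arange(w),np.arange(h)); z=im['range_z']
    P=np.stack([(u-im['cx'])/im['fx']*z,(v-im['cy'])/im['fy']*z,z],-1)
    return P@R.from_quat(im['orientation']).as_matrix().T+np.array(im['origin'])
def ray(im,u,v,zp):
    d=R.from_quat(im['orientation']).as_matrix()@np.array([(u-im['cx'])/im['fx'],(v-im['cy'])/im['fy'],1])
    o=np.array(im['origin']); return o+d*(zp-o[2])/d[2]
def proj(im,p):
    c=R.from_quat(im['orientation']).as_matrix().T@(np.array(p)-np.array(im['origin']))
    return c[0]/c[2]*im['fx']+im['cx'],c[1]/c[2]*im['fy']+im['cy']
E
python3 - <<'E'
from h import *
s=observe(); print({k:np.round(v,4) for k,v in s.items()}); print([ (a,getattr(manip,a)) for a in dir(manip) if a[0]!='_'])
for n in ['scene','top','wrist']:
    im=get_image(n); cv2.imwrite(f'pics/{n}0.png',im['color']); print(n,im['fx'],im['cx'],im['cy'],im['origin'],im['orientation'])
    np.save(f'pics/{n}0.npy',im,allow_pickle=True)
E
```

```text
pics
{'clock': np.float64(0.0), 'q': array([-1.4466,  0.4916,  1.5595, -0.    ,  1.0917, -0.1056]), 'joint_vel': array([ 0.0027,  0.0008, -0.0002, -0.0007, -0.0009,  0.0007]), 'joint_torque': array([ 9.00000e-04, -6.18451e+01, -2.61586e+01, -1.00000e-04,
        4.20000e-03, -0.00000e+00]), 'position': array([ 0.1424, -0.6083,  0.2307]), 'ee_rot': array([ 9.934e-01,  1.147e-01, -0.000e+00, -5.000e-04]), 'force': array([ 0.6092, -0.6922,  0.3403]), 'moment': array([ 0.0011,  0.0508, -0.0384]), 'opening': np.float64(0.0855)}
[('MotionError', <class 'workcell.MotionError'>), ('hold_point_z', -0.0187)]
scene 597.7373845777418 319.16965293344003 243.8941564022211 [1.10392126 0.9315652  1.06827422] [ 0.25111089  0.87789932 -0.38910623 -0.12178853]
top 550.5069215334025 320.5451983488051 237.27996987123313 [0.29126371 0.03337874 1.19362532] [ 0.70834282 -0.70099419  0.05803928 -0.05906809]
wrist 425.7207775318075 320.8488249027218 241.7016949704933 [ 0.2232973  -0.59088999  0.37375505] [ 0.77272496 -0.61362939 -0.10139209  0.12678624]
```

View pics/scene0.png

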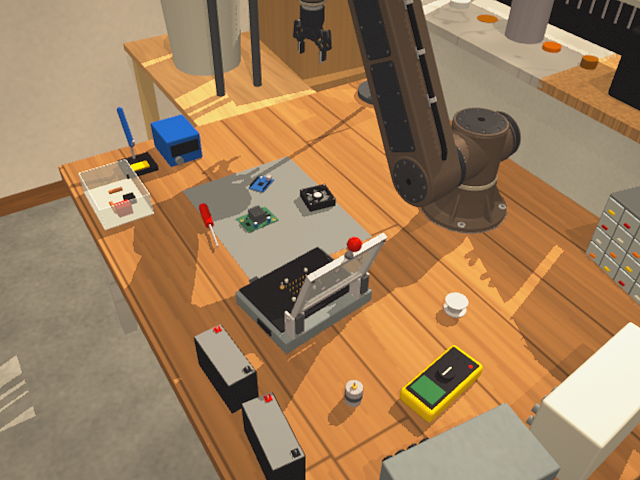

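View pics/top0.png

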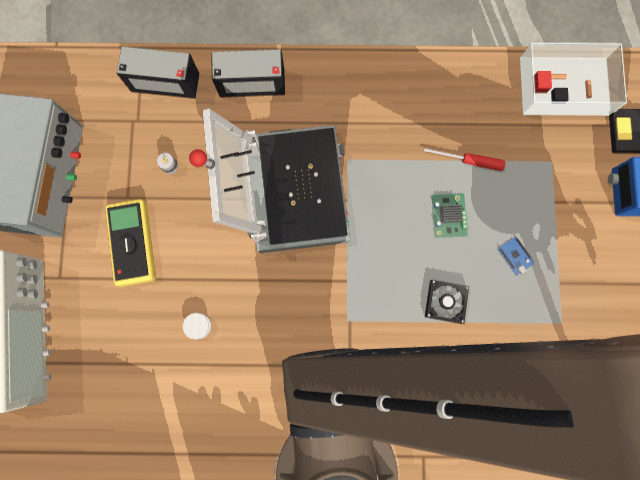

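View pics/wrist0.png

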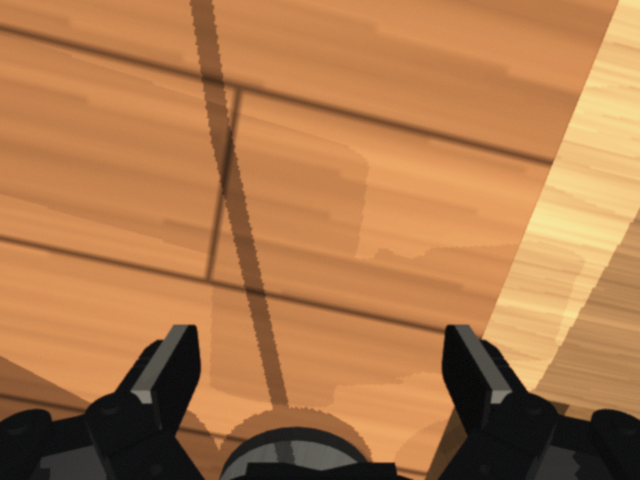

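The overhead view shows the green board near (450,214), the jig bed near (303,188), the frame open to the left (+y) and the red knob at (198,158). I'll zoom in on the board and the bed.

```bash
python3 - <<'E'
from h import *
im=np.load('pics/top0.npy',allow_pickle=True).item()
c=im['color']
a=cv2.resize(c[180:250,415:485],(400,400),interpolation=cv2.INTER_CUBIC)
b=cv2.resize(c[150:220,270:340],(400,400),interpolation=cv2.INTER_CUBIC)
cv2.imwrite('pics/z1.png',np.hstack([a,b]))
P=pts(im); 
for y,x in [(214,450),(195,440),(188,320),(240,300)]: print(x,y,P[y,x].round(4))
E
```

```text
450 214 [ 0.5417 -0.2448  0.0213]
440 195 [ 0.588  -0.2278  0.0047]
320 188 [0.588  0.0383 0.0555]
300 240 [0.4766 0.0793 0.0486]
```

View pics/z1.png

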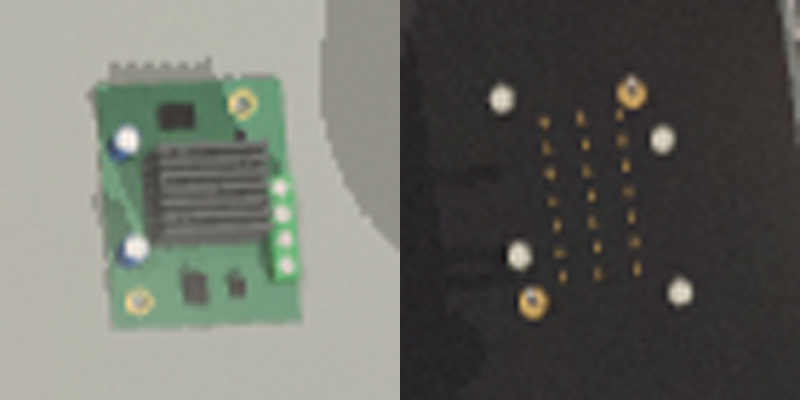

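```bash
python3 - <<'E'
from h import *
im=np.load('pics/top0.npy',allow_pickle=True).item()
k=70/400
f=lambda u,v,u0,v0,z: ray(im,u0+(u+.5)*k-.5,v0+(v+.5)*k-.5,z)
hA=f(139,301,415,180,.003); hB=f(242,103,415,180,.003)
pA=f(532,302,270-70,150,.052); pB=f(631,92,270-70,150,.052)
for n,A,B in [('board',hA,hB),('jig',pA,pB)]:
    d=B-A; e=np.array([76,-46])/1e3
    th=np.arctan2(d[1],d[0])-np.arctan2(e[1],e[0]); 
    m=(A+B)/2; Rz=R.from_euler('z',th).as_matrix()
    o=m-Rz@np.array([0,.003,0]); print(n,A.round(4),B.round(4),np.linalg.norm(d[:2]),np.degrees(th),o.round(4))
# knob: red
for nm in ['top','scene']:
    im2=np.load(f'pics/{nm}0.npy',allow_pickle=True).item()
    c=im2['color'].astype(int); m=((c[...,2]>150)&(c[...,1]<60)&(c[...,0]<60)).astype(np.uint8)
    n,l,st,ce=cv2.connectedComponentsWithStats(m); P=pts(im2)
    for i in range(1,n):
        if st[i,4]>60: print(nm,st[i],ce[i],np.median(P[l==i],0))
W=R.from_quat(observe()['ee_rot']).as_matrix(); print(W.round(3))
E
```

```text
board [ 0.5044 -0.2236  0.003 ] [ 0.5829 -0.2656  0.003 ] 0.08902795455211615 3.074252066168778 [ 0.5438 -0.2476  0.003 ]
jig [0.5568 0.096  0.052 ] [0.6381 0.0603 0.052 ] 0.08881690293183107 7.475261368041719 [0.5978 0.0752 0.052 ]
top [189 150  18  16  79] [198.39240506 155.35443038] [0.5779712  0.23892753 0.30782948]
top [465 153  40  16 268] [487.68656716 160.83208955] [ 0.66086495 -0.33167676  0.02422898]
scene [199 204  14  21 157] [205.         213.63057325] [ 0.66463393 -0.31295618  0.02124985]
scene [347 238  15  11 123] [354.08130081 242.90243902] [0.57815536 0.25365098 0.30616943]
[[ 0.974  0.228 -0.   ]
 [ 0.228 -0.974  0.001]
 [ 0.    -0.001 -1.   ]]
```

```bash
cat >> h.py <<'E'
def plan(tgt,ang,n,op,cmd=None):
    """tgt TCP xyz, ang: world angle (deg) of tool x; rows in tool units"""
    s=observe(); M=R.from_quat(s['ee_rot']).as_matrix(); p=np.array(s['position'])
    a0=np.degrees(np.arctan2(M[1,0],M[0,0])); da=(ang-a0+180)%360-180
    d=(np.array(tgt)-p)/n
    print('at',p.round(4),'ang',round(a0,2),'F',np.round(s['force'],1),'open',round(float(s['opening']),4),'clk',s['clock'])
    for i in range(n):
        a=np.radians(a0+da*i/n); x=np.array([np.cos(a),np.sin(a)]); y=np.array([np.sin(a),-np.cos(a)])
        print([round(v,2) for v in (d[:2]@x/.05,d[:2]@y/.05,-d[2]/.05)]+[round(-da/n/5,2),op])
def shot(n,name):
    im=get_image(n); cv2.imwrite(f'pics/{name}.png',im['color']); np.save(f'pics/{name}.npy',im,allow_pickle=True); return im
def load(name): return np.load(f'pics/{name}.npy',allow_pickle=True).item()
E
python3 - <<'E'
from h import *
im=load('wrist0'); print(R.from_quat(im['orientation']).as_matrix().round(3))
plan([.548,-.305,.20],93.1,16,1)
E
```

```text
[[ 0.226 -0.923 -0.312]
 [-0.974 -0.215 -0.072]
 [-0.001  0.32  -0.947]]
at [ 0.1424 -0.6084  0.2309] ang 13.17 F [ 0.4 -0.4  0.8] open 0.0852 clk 0.15
[np.float64(0.58), np.float64(-0.25), np.float64(0.04), np.float64(-1.0), 1]
[np.float64(0.6), np.float64(-0.2), np.float64(0.04), np.float64(-1.0), 1]
[np.float64(0.62), np.float64(-0.15), np.float64(0.04), np.float64(-1.0), 1]
[np.float64(0.63), np.float64(-0.1), np.float64(0.04), np.float64(-1.0), 1]
[np.float64(0.63), np.float64(-0.04), np.float64(0.04), np.float64(-1.0), 1]
[np.float64(0.63), np.float64(0.01), np.float64(0.04), np.float64(-1.0), 1]
[np.float64(0.63), np.float64(0.07), np.float64(0.04), np.float64(-1.0), 1]
[np.float64(0.62), np.float64(0.12), np.float64(0.04), np.float64(-1.0), 1]
[np.float64(0.61), np.float64(0.18), np.float64(0.04), np.float64(-1.0), 1]
[np.float64(0.59), np.float64(0.23), np.float64(0.04), np.float64(-1.0), 1]
[np.float64(0.57), np.float64(0.28), np.float64(0.04), np.float64(-1.0), 1]
[np.float64(0.54), np.float64(0.33), np.float64(0.04), np.float64(-1.0), 1]
[np.float64(0.51), np.float64(0.38), np.float64(0.04), np.float64(-1.0), 1]
[np.float64(0.48), np.float64(0.42), np.float64(0.04), np.float64(-1.0), 1]
[np.float64(0.44), np.float64(0.46), np.float64(0.04), np.float64(-1.0), 1]
[np.float64(0.4), np.float64(0.49), np.float64(0.04), np.float64(-1.0), 1]
```

>>> {"method": "play_rows", "body": {
  "motion": [
    [0.58,-0.25,0,-1,1],
    [0.6,-0.2,0.05,-1,1],
    [0.62,-0.15,0.05,-1,1],
    [0.63,-0.1,0.05,-1,1],
    [0.63,-0.04,0.05,-1,1],
    [0.63,0.01,0.05,-1,1],
    [0.63,0.07,0.05,-1,1],
    [0.62,0.12,0.05,-1,1]
  ]
}}

```text
clock: 0.95
position: [0.3459, -0.4556, 0.2136]
ee_rot: [0.894, 0.449, -0.0, -0.0]
force: [0.3, -0.5, -0.1]
opening: 0.0853
```

>>> {"method": "play_rows", "body": {
  "motion": [
    [0.61,0.18,0.05,-1,1],
    [0.6,0.23,0.05,-1,1],
    [0.57,0.28,0.05,-1,1],
    [0.54,0.33,0.05,-1,1],
    [0.51,0.38,0.05,-1,1],
    [0.48,0.42,0.05,-1,1],
    [0.44,0.46,0.05,-1,1],
    [0.4,0.5,0.05,-1,1]
  ]
}}

```text
clock: 1.75
position: [0.5498, -0.3027, 0.1935]
ee_rot: [0.686, 0.728, -0.0, -0.0]
force: [0.4, -0.4, -0.1]
opening: 0.0855
```

>>> {"method": "play_rows", "body": {
  "motion": [
    [0,0,0,0,1],
    [0,0,0,0,1]
  ]
}}

```text
clock: 1.95
position: [0.549, -0.3032, 0.1934]
ee_rot: [0.687, 0.727, -0.0, -0.0]
force: [0.3, -0.6, 0.3]
opening: 0.085
```

```bash
python3 - <<'E'
from h import *
s=observe(); M=R.from_quat(s['ee_rot']).as_matrix(); print(s['clock'],s['position'],M.round(4),s['joint_vel'].round(3) if hasattr(s['joint_vel'],'round') else s['joint_vel'])
im=shot('wrist','w1'); shot('scene','s1')
print(im['origin'])
E
```

```text
1.95 [ 0.54899639 -0.30315776  0.19337955] [[-5.570e-02  9.984e-01 -7.000e-04]
 [ 9.984e-01  5.570e-02  3.000e-04]
 [ 3.000e-04 -7.000e-04 -1.000e+00]] [-0.027 -0.01   0.008 -0.001 -0.003  0.004]
[ 0.54493069 -0.2219052   0.33635548]
```

View pics/w1.png

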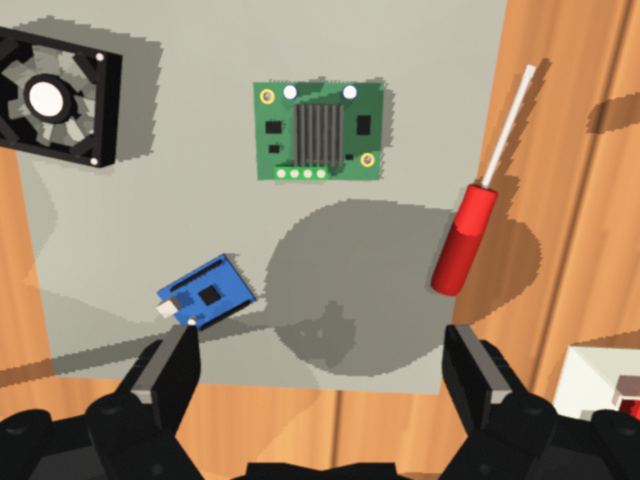

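View pics/s1.png

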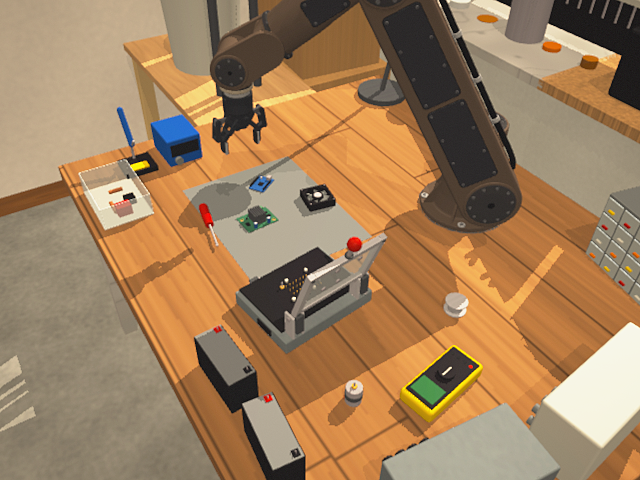

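The wrist picture shows the board centred near (320,130). Its gold-rimmed holes are at about (267,96) and (368,159), the heat sink at (319,135) and the terminal block below it at (300,173).

```bash
cat >> h.py <<'E'
def pose2(A,B):
    d=(B-A)[:2]; th=np.arctan2(d[1],d[0])-np.arctan2(-46,76)
    o=(A+B)/2-R.from_euler('z',th).as_matrix()@np.array([0,.003,0]); return o,np.degrees(th),np.linalg.norm(d)
def gold(im,lo=(15,110,120),hi=(32,255,255),amin=10,amax=400,roi=None):
    hsv=cv2.cvtColor(im['color'],cv2.COLOR_BGR2HSV); m=cv2.inRange(hsv,lo,hi)
    if roi: k=np.zeros_like(m); k[roi[1]:roi[3],roi[0]:roi[2]]=1; m=m*k
    n,l,st,ce=cv2.connectedComponentsWithStats(m)
    return [(st[i].tolist(),ce[i].round(1)) for i in range(1,n) if amin<=st[i,4]<=amax]
E
python3 - <<'E'
from h import *
im=load('w1')
for g in gold(im,roi=(245,70,395,190)): print(g)
c=im['color'][70:190,250:400]; cv2.imwrite('pics/z2.png',cv2.resize(c,None,fx=5,fy=5,interpolation=cv2.INTER_CUBIC))
A=ray(im,267,96,.003);B=ray(im,368,159.5,.003); print(A,B,pose2(A,B))
E
```

```text
([260, 89, 14, 15, 106], array([266.4,  96.1]))
([361, 153, 13, 14, 97], array([367.1, 159.4]))
[ 0.50494233 -0.22289887  0.003     ] [ 0.58383683 -0.26530382  0.003     ] (array([ 0.54454279, -0.24709743,  0.003     ]), np.float64(2.9274174864403353), np.float64(0.08956853506821394))
```

View pics/z2.png

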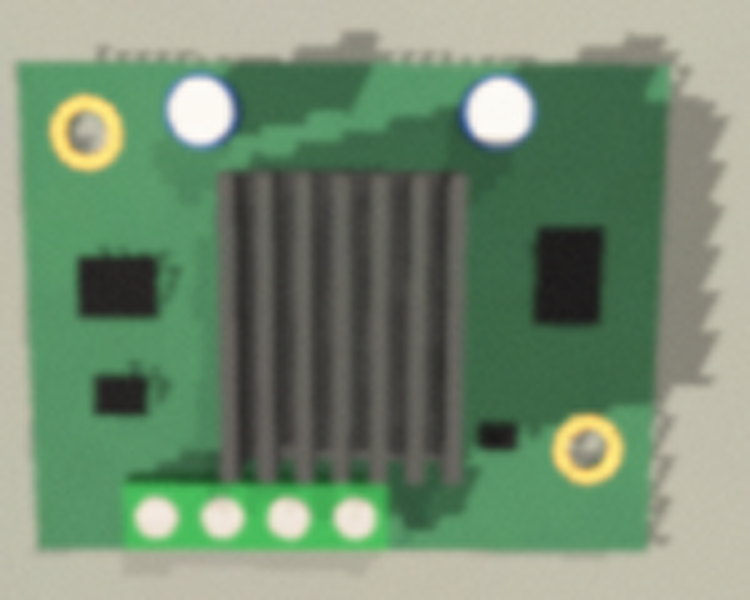

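```bash
python3 - <<'E'
from h import *
im=load('w1')
A=ray(im,266.5,96.1,.003);B=ray(im,367.3,159.4,.003); print(A,B,pose2(A,B))
for u,v in [(122,55),(112,165),(95,160)]: print('fan',ray(im,u,v,.025))
print(ray(im,319,135-2,.033))
plan([.5443,-.2472,.1],92.95,4,.65)
E
```

```text
[ 0.50457335 -0.22298909  0.003     ] [ 0.58328764 -0.26525664  0.003     ] (array([ 0.54408491, -0.24711889,  0.003     ]), np.float64(2.95031878474281), np.float64(0.08934475551027894))
fan [ 0.40986543 -0.20201323  0.025     ]
fan [ 0.39558262 -0.27649395  0.025     ]
fan [ 0.38364325 -0.27352938  0.025     ]
[ 0.54482775 -0.24511603  0.033     ]
at [ 0.5483 -0.3041  0.1937] ang 93.09 F [0.2 0.4 0.4] open 0.0855 clk 2.05
[np.float64(0.29), np.float64(-0.0), np.float64(0.47), np.float64(0.01), 0.65]
[np.float64(0.29), np.float64(-0.0), np.float64(0.47), np.float64(0.01), 0.65]
[np.float64(0.29), np.float64(-0.0), np.float64(0.47), np.float64(0.01), 0.65]
[np.float64(0.29), np.float64(-0.01), np.float64(0.47), np.float64(0.01), 0.65]
```

>>> {"method": "play_rows", "body": {
  "motion": [
    [0.29,0,0.47,0.03,0.7],
    [0.29,0,0.47,0,0.7],
    [0.29,0,0.47,0,0.7],
    [0.28,0,0.47,0,0.7],
    [0,0,0,0,0.7],
    [0,0,0,0,0.7]
  ]
}}

```text
clock: 2.65
position: [0.5458, -0.2472, 0.1004]
ee_rot: [0.689, 0.725, -0.0, 0.0]
force: [1.0, 0.3, 1.2]
opening: 0.0598
```

```bash
python3 - <<'E'
from h import *
im=shot('wrist','w2')
plan([.5443,-.2472,.008],92.95,6,.7)
E
```

```text
at [ 0.5461 -0.2475  0.101 ] ang 92.95 F [-0.  -0.2  0.3] open 0.0597 clk 2.7
[np.float64(0.0), np.float64(-0.01), np.float64(0.31), np.float64(0.0), 0.7]
[np.float64(0.0), np.float64(-0.01), np.float64(0.31), np.float64(0.0), 0.7]
[np.float64(0.0), np.float64(-0.01), np.float64(0.31), np.float64(0.0), 0.7]
[np.float64(0.0), np.float64(-0.01), np.float64(0.31), np.float64(0.0), 0.7]
[np.float64(0.0), np.float64(-0.01), np.float64(0.31), np.float64(0.0), 0.7]
[np.float64(0.0), np.float64(-0.01), np.float64(0.31), np.float64(0.0), 0.7]
```

View pics/w2.png

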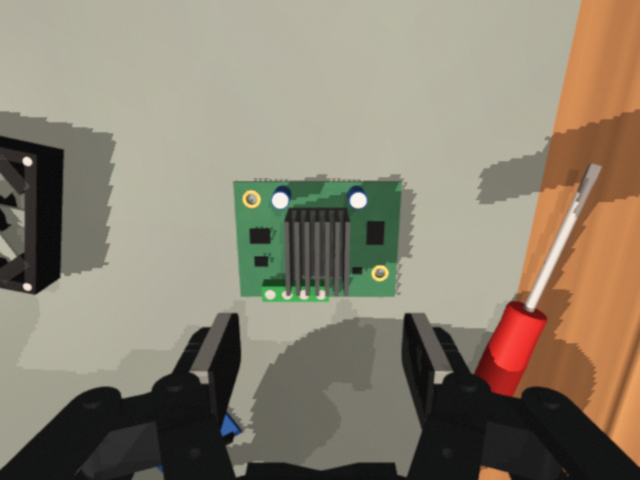

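The board now sits at (320,240), between the fingers, with the holes at (251,199) and (380,273). Nothing stands in the way of the descent.

```bash
python3 - <<'E'
from h import *
im=load('w2')
g=gold(im,roi=(235,180,405,300)); print(g)
A=ray(im,*g[0][1],.003);B=ray(im,*g[-1][1],.003); print(A,B,pose2(A,B))
E
```

```text
[([242, 190, 19, 18, 165], array([250.9, 198.9])), ([371, 265, 18, 16, 137], array([379.6, 272.7]))]
[ 0.50458355 -0.22320066  0.003     ] [ 0.583042   -0.26538642  0.003     ] (array([ 0.54396554, -0.24728965,  0.003     ]), np.float64(2.9188221570768023), np.float64(0.08908067933063506))
```

>>> {"method": "play_rows", "body": {
  "motion": [
    [0,-0.04,0.4,0,0.7],
    [0,0,0.4,0,0.7],
    [0,0,0.4,0,0.7],
    [0,0,0.35,0,0.7],
    [0,0,0.2,0,0.7],
    [0,0,0.11,0,0.7],
    [0,0,0,0,0.7],
    [0,0,0,0,0.7]
  ],
  "grip_force": 40
}}

```text
clock: 3.5
position: [0.5442, -0.2467, 0.0076]
ee_rot: [0.688, 0.725, 0.0, 0.001]
force: [-0.1, -0.3, 0.5]
opening: 0.0595
```

>>> {"method": "play_rows", "body": {
  "motion": [
    [0,0,0,0,0.2],
    [0,0,0,0,0.2],
    [0,0,0,0,0.2],
    [0,0,0,0,0.2],
    [0,0,0,0,0.2],
    [0,0,0,0,0.2]
  ],
  "grip_force": 40
}}

```text
clock: 4.1
position: [0.5442, -0.2465, 0.0076]
ee_rot: [0.688, 0.726, 0.0, 0.001]
force: [-0.7, 0.5, 6.0]
opening: 0.0333
```

>>> {"method": "play_rows", "body": {
  "motion": [
    [0,0,-0.1,0,0],
    [0,0,-0.2,0,0],
    [0,0,-0.4,0,0],
    [0,0,-0.5,0,0],
    [0,0,-0.5,0,0],
    [0,0,-0.4,0,0],
    [0,0,-0.2,0,0],
    [0,0,0,0,0]
  ]
}}

```text
clock: 4.9
position: [0.5442, -0.2465, 0.1233]
ee_rot: [0.688, 0.725, 0.0, 0.001]
force: [0.6, 0.5, -1.2]
opening: 0.0331
```

```bash
python3 - <<'E'
from h import *
im=shot('wrist','w3'); s=observe(); print(s['position'],s['force'],s['opening'],s['ee_rot'],im['origin'])
E
```

```text
[ 0.54380608 -0.24631414  0.1220488 ] [ 0.04297017 -0.40783312 -1.68108133] 0.03356130872362403 [6.88264684e-01 7.25459581e-01 3.87004379e-05 3.46537301e-04] [ 0.54001491 -0.1650152   0.26609568]
```

View pics/w3.png

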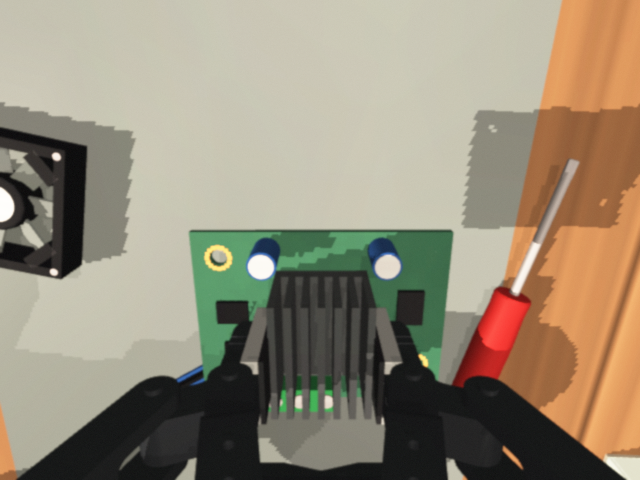

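The board is held level, with hole A at (218,258) and the far edge running along row 230. Next is the board's pose in the tool frame.

```bash
python3 - <<'E'
from h import *
im=load('w3'); s=observe()
print(gold(im,roi=(190,230,450,380)))
c=im['color']; hsv=cv2.cvtColor(c,cv2.COLOR_BGR2HSV); m=cv2.inRange(hsv,(60,60,40),(85,255,200))
# far edge rows per column
us=np.arange(205,440,5); vs=[np.argmax(m[:,u]>0) for u in us]; vs=np.array(vs); ok=abs(vs-np.median(vs))<3
p=np.polyfit(us[ok],vs[ok],1); print('edge',p)
z=s['position'][2]-.0076+.003
E1=ray(im,205,np.polyval(p,205),z);E2=ray(im,440,np.polyval(p,440),z); print('edge yaw',np.degrees(np.arctan2(*(E2-E1)[1::-1])))
M=R.from_quat(s['ee_rot']).as_matrix(); 
print('cam in tool',M.T@(np.array(im['origin'])-s['position']))
H=ray(im,218.2,258,z); print('hole A',H,'tool',(M.T@(H-s['position'])*1e3).round(2))
for v in (230,): 
  E=ray(im,320,np.polyval(p,320),z); print('edge tool',(M.T@(E-s['position'])*1e3).round(2))
P=pts(im); print('depth board z',np.median(P[240:255,300:340,2]))
# left/right extents near far edge
row=m[236]; xs=np.flatnonzero(row); print(xs.min(),xs.max())
for u in (xs[xs>180].min(),xs[xs<460].max()): print((M.T@(ray(im,u,236,z)-s['position'])*1e3).round(2))
# pads jig from here
E
```

```text
[([204, 245, 28, 26, 339], array([217.5, 257.9])), ([418, 354, 10, 13, 73], array([423.2, 359.8]))]
edge [1.00337925e-17 2.31000000e+02]
edge yaw 2.892365250399753
cam in tool [ 0.08132106  0.00056586 -0.14408317]
hole A [ 0.50500915 -0.22385505  0.1174488 ] tool [ 24.47 -37.56   4.57]
edge tool [34.95  0.47  4.58]
depth board z 0.11895467212030221
190 451
[ 33.13 -47.22   4.56]
[32.92 48.6   4.61]
```

```bash
python3 - <<'E'
from h import *
plan([.6137,-.044,.2],97.5,8,0)
E
```

```text
at [ 0.5438 -0.2463  0.122 ] ang 93.01 F [ 0.  -0.4 -1.7] open 0.0336 clk 4.95
[np.float64(0.5), np.float64(0.2), np.float64(-0.19), np.float64(-0.11), 0]
[np.float64(0.49), np.float64(0.21), np.float64(-0.19), np.float64(-0.11), 0]
[np.float64(0.49), np.float64(0.21), np.float64(-0.19), np.float64(-0.11), 0]
[np.float64(0.49), np.float64(0.22), np.float64(-0.19), np.float64(-0.11), 0]
[np.float64(0.49), np.float64(0.22), np.float64(-0.19), np.float64(-0.11), 0]
[np.float64(0.49), np.float64(0.23), np.float64(-0.19), np.float64(-0.11), 0]
[np.float64(0.48), np.float64(0.23), np.float64(-0.19), np.float64(-0.11), 0]
[np.float64(0.48), np.float64(0.23), np.float64(-0.19), np.float64(-0.11), 0]
```

>>> {"method": "play_rows", "body": {
  "motion": [
    [0.3,0.2,-0.35,-0.11,0],
    [0.5,0.2,-0.35,-0.11,0],
    [0.5,0.22,-0.3,-0.11,0],
    [0.5,0.22,-0.2,-0.11,0],
    [0.5,0.22,-0.2,-0.11,0],
    [0.5,0.23,-0.1,-0.11,0],
    [0.6,0.23,0,-0.11,0],
    [0.5,0.23,0,-0.11,0]
  ]
}}

```text
clock: 5.75
position: [0.6135, -0.043, 0.1955]
ee_rot: [0.66, 0.752, -0.001, -0.001]
force: [0.5, -0.7, -1.5]
opening: 0.0335
```

>>> {"method": "play_rows", "body": {
  "motion": [
    [0,0,0,0,0],
    [0,0,0,0,0]
  ]
}}

```text
clock: 5.95
position: [0.6134, -0.0441, 0.1955]
ee_rot: [0.659, 0.752, -0.001, -0.001]
force: [0.5, -0.2, -1.7]
opening: 0.0333
```

```bash
python3 - <<'E'
from h import *
im=shot('wrist','w4'); s=observe(); print(s['position'],s['force'],s['opening'])
print(gold(im,amin=5))
E
```

```text
[ 0.61336377 -0.04475482  0.19570994] [-0.84803326 -0.54882412 -2.06626144] 0.03331708478873742
[([268, 1, 5, 6, 22], array([270.1,   3.7])), ([285, 1, 5, 6, 22], array([287.1,   3.7])), ([302, 1, 5, 6, 20], array([304. ,   3.6])), ([319, 1, 5, 6, 21], array([321. ,   3.7])), ([336, 1, 5, 7, 22], array([337.9,   3.9])), ([352, 1, 6, 6, 23], array([354.5,   3.7])), ([369, 1, 6, 7, 25], array([371.4,   3.9])), ([269, 27, 5, 6, 23], array([271.1,  29.8])), ([285, 27, 6, 6, 22], array([287.7,  29.7])), ([302, 27, 6, 6, 25], array([304.2,  29.6])), ([319, 27, 5, 6, 22], array([321.1,  29.6])), ([335, 27, 6, 6, 23], array([337.4,  29.6])), ([352, 27, 6, 6, 23], array([354. ,  29.6])), ([368, 27, 6, 6, 24], array([370.7,  29.6])), ([270, 53, 5, 5, 19], array([271.9,  54.9])), ([286, 53, 5, 5, 20], array([288.,  55.])), ([302, 53, 6, 5, 21], array([304.6,  55. ])), ([319, 53, 5, 5, 19], array([320.9,  54.9])), ([335, 53, 6, 5, 20], array([337.4,  55. ])), ([351, 53, 6, 5, 22], array([353.6,  55.1])), ([367, 53, 6, 5, 21], array([369.7,  55.2])), ([373, 56, 19, 20, 103], array([382.3,  66. ])), ([209, 253, 12, 14, 23], array([212.4, 261.3])), ([418, 354, 7, 7, 25], array([420.5, 356.3])), ([423, 365, 4, 3, 8], array([424.5, 366. ])), ([349, 397, 14, 40, 216], array([356.7, 416.3])), ([609, 397, 31, 73, 183], array([624. , 431.9])), ([635, 421, 3, 5, 6], array([635.8, 423.2])), ([372, 425, 12, 14, 114], array([378.9, 431.2])), ([364, 427, 3, 5, 5], array([365.2, 429. ])), ([629, 431, 4, 8, 8], array([630.6, 434.5])), ([374, 446, 9, 16, 82], array([378.8, 455.1])), ([503, 447, 19, 21, 74], array([511.1, 455.9])), ([447, 459, 20, 21, 229], array([453.7, 471. ]))]
```

View pics/w4.png

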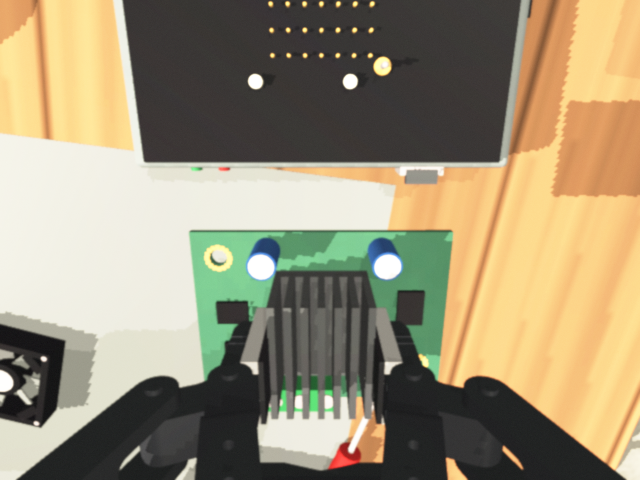

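Only pin B is in view, at (382,66), and the board is unchanged in the grip. 60 mm further forward should bring both pins into view.

>>> {"method": "play_rows", "body": {
  "motion": [
    [0.3,0,0,0,0],
    [0.45,0,0,0,0],
    [0.35,0,0,0,0],
    [0.1,0,0,0,0],
    [0,0,0,0,0],
    [0,0,0,0,0]
  ]
}}

```text
clock: 6.6
position: [0.6061, 0.0146, 0.1968]
ee_rot: [0.66, 0.751, -0.0, 0.0]
force: [-0.5, -0.2, -2.9]
opening: 0.0331
```

```bash
python3 - <<'E'
from h import *
im=shot('wrist','w5'); s=observe(); print(s['position'],s['force'],s['opening'])
print(gold(im,amin=40,roi=(150,0,460,300)))
c=im['color']; cv2.imwrite('pics/z5.png',cv2.resize(c[0:200,200:440],None,fx=3,fy=3,interpolation=cv2.INTER_CUBIC))
E
```

```text
[0.60613066 0.01442009 0.19677251] [ 0.11638905 -0.17640539 -2.23865545] 0.03306603892448571
[([251, 79, 18, 19, 107], array([260.9,  88. ])), ([368, 153, 18, 18, 86], array([376.8, 160.9]))]
```

View pics/w5.png

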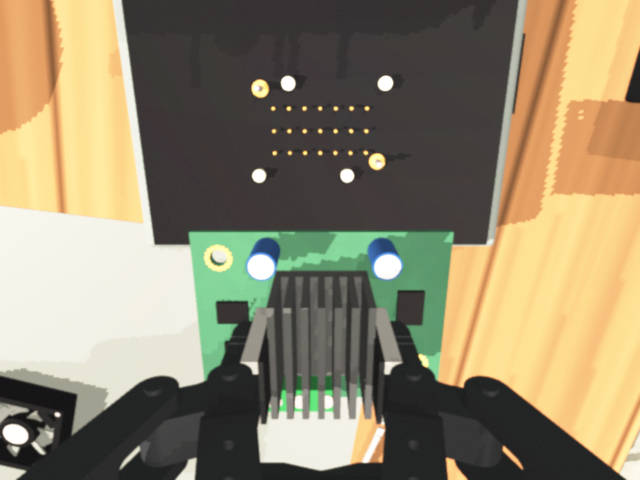

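View pics/z5.png

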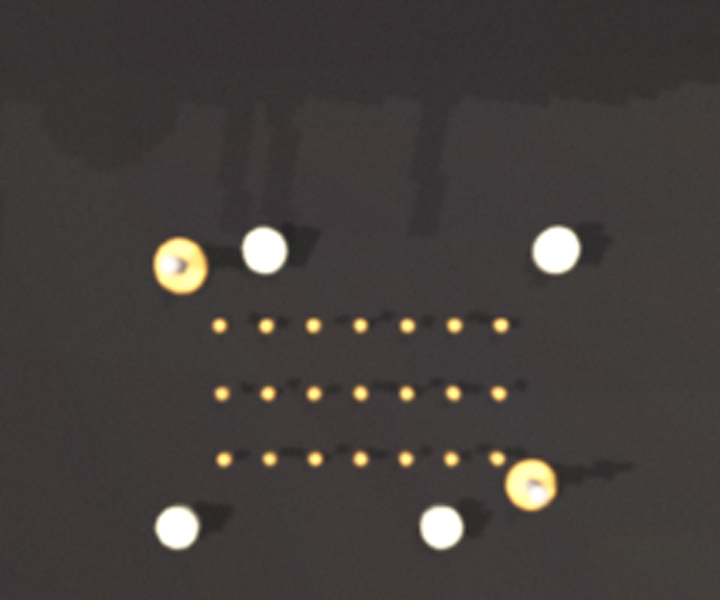

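Pin A is at about (260.2,88.3) and pin B at (376.8,161.4), with all four white pads visible. Now for the jig pose.

```bash
python3 - <<'E'
from h import *
im=load('w5'); s=observe(); M=R.from_quat(s['ee_rot']).as_matrix(); p=s['position']
P=pts(im); print('pad z',[P[v,u].round(4) for u,v in [(288,83),(385,83),(347,175),(259,175)]],'bed',np.median(P[115:125,280:360,2]), P[88,260],P[161,377])
for z in (.05,.052,.054):
    A=ray(im,260.2,88.2,z);B=ray(im,376.8,161.4,z); o,t,d=pose2(A,B); print(z,o.round(4),round(t,2),round(d,4),'tool',(M.T@(o-p)*1e3).round(2))
zb=p[2]-.0076+.003
H=ray(im,217.8,257.9,zb); print('holeA tool',(M.T@(H-p)*1e3).round(2), 'tool x ang',np.degrees(np.arctan2(M[1,0],M[0,0])))
E
```

```text
pad z [array([0.5746, 0.1012, 0.0559]), array([0.6347, 0.109 , 0.0559]), array([0.6196, 0.049 , 0.0563]), array([0.5613, 0.0414, 0.0558])] bed 0.0503655464908373 [0.55861149 0.09603771 0.06440116] [0.63658401 0.06174212 0.06512988]
0.05 [0.5981 0.0748 0.05  ] 7.26 0.0896 tool [ 60.96  -0.16 146.76]
0.052 [0.5981 0.0749 0.052 ] 7.26 0.089 tool [ 61.08  -0.15 144.76]
0.054 [0.5981 0.0751 0.054 ] 7.26 0.0884 tool [ 61.2   -0.15 142.76]
holeA tool [ 25.3  -37.95   4.59] tool x ang 97.3972214678848
```

>>> {"method": "play_rows", "body": {
  "motion": [
    [0.3,-0.01,0.2,0.03,0],
    [0.44,0,0.4,0,0],
    [0.35,0,0.5,0,0],
    [0.15,0,0.5,0,0],
    [0,0,0.4,0,0],
    [0,0,0.1,0,0],
    [0,0,0,0,0],
    [0,0,0,0,0]
  ]
}}

```text
clock: 7.45
position: [0.5981, 0.0763, 0.0925]
ee_rot: [0.661, 0.75, 0.0, 0.0]
force: [-0.7, 0.3, -1.4]
opening: 0.0331
```

```bash
python3 - <<'E'
from h import *
im=shot('wrist','w6'); s=observe(); print(s['position'],s['force'],s['opening'])
t=shot('top','t6')['color']; sc=shot('scene','s6')['color']
print(gold(im,amin=40,roi=(150,200,460,380)))
cv2.imwrite('pics/z6.png',np.hstack([cv2.resize(t[110:250,240:380],(400,400),interpolation=cv2.INTER_CUBIC),cv2.resize(sc[200:360,220:380],(400,400),interpolation=cv2.INTER_CUBIC)]))
E
```

```text
[0.59814964 0.07626893 0.09275347] [ 0.88755325 -0.25008489 -2.30370037] 0.0335464077000716
[([223, 219, 24, 12, 109], array([236.3, 224.8])), ([209, 249, 18, 17, 45], array([216.8, 254.4]))]
```

View pics/w6.png

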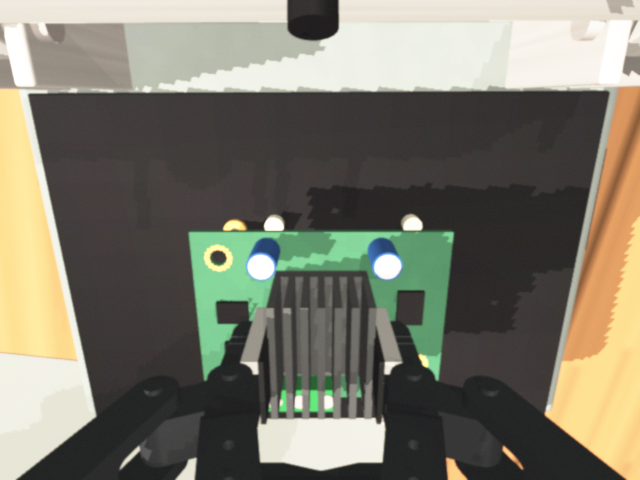

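View pics/z6.png

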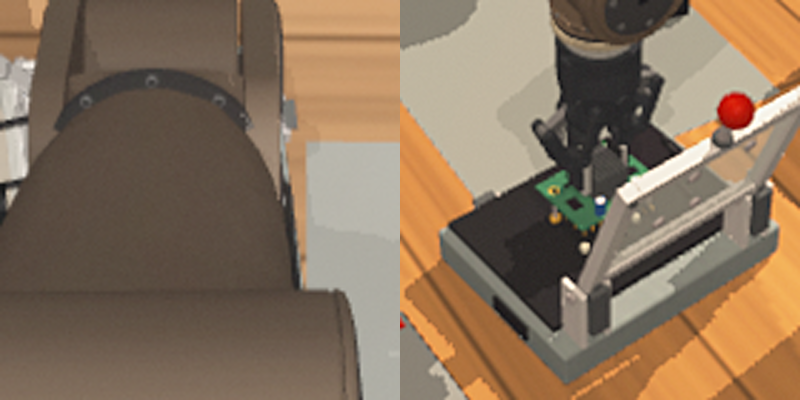

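```bash
python3 - <<'E'
from h import *
im=load('w6'); s=observe(); p=s['position']; M=R.from_quat(s['ee_rot']).as_matrix()
c=im['color']; cv2.imwrite('pics/z7.png',cv2.resize(c[205:275,190:290],None,fx=7,fy=7,interpolation=cv2.INTER_CUBIC))
o=np.array([.5981,.0749,0]); Rz=R.from_euler('z',7.26,degrees=True).as_matrix()
A=o+Rz@[-.038,.026,0]; A[2]=.052; print('ringA pred px',proj(im,A),'ring rad px',425*.004/ .18)
zb=p[2]-.0076+.003
H=ray(im,217.8,257.9,zb); print('hole',H,'pin',A,'diff mm in jig',(Rz.T@(A-H)*1e3).round(2))
print('ang',np.degrees(np.arctan2(M[1,0],M[0,0])))
P=pts(im); print('pads/pusher',P[220,275],P[220,411],P[20,313])
E
```

```text
ringA pred px (np.float64(235.52531765720852), np.float64(230.62283073007907)) ring rad px 9.444444444444445
hole [0.55733128 0.09657883 0.08816889] pin [0.55711897 0.09588942 0.052     ] diff mm in jig [ -0.3   -0.66 -36.17]
ang 97.24776015725858
pads/pusher [0.57464874 0.10433387 0.05634955] [0.63355448 0.11173644 0.05645491] [0.58792426 0.15708139 0.23544042]
```

View pics/z7.png

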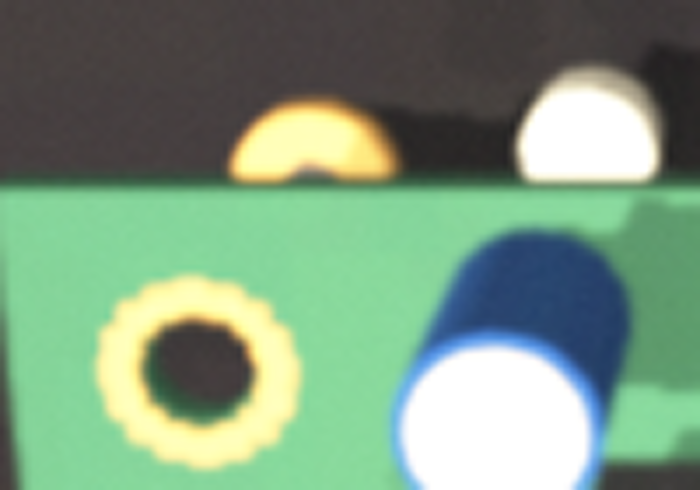

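Ring A appears where it was predicted, at (235,231). Hole A needs about 0.6 mm toward −y, so I'll correct that and go to just above the tips.

>>> {"method": "play_rows", "body": {
  "motion": [
    [-0.01,-0.005,0,0,0],
    [0,0,0.1,0,0],
    [0,0,0.1,0,0],
    [0,0,0.05,0,0],
    [0,0,0.03,0,0],
    [0,0,0,0,0],
    [0,0,0,0,0]
  ]
}}

```text
clock: 8.3
position: [0.5975, 0.0759, 0.0778]
ee_rot: [0.661, 0.751, -0.0, 0.0]
force: [0.2, 0.6, -2.5]
opening: 0.0331
```

```bash
python3 - <<'E'
from h import *
im=shot('wrist','w8'); s=observe(); p=s['position'];print(s['position'],s['force'],s['opening'])
c=im['color']; sc=shot('scene','s8')['color']
cv2.imwrite('pics/z8.png',np.hstack([cv2.resize(c[240:275,195:240],(450,350),interpolation=cv2.INTER_CUBIC),cv2.resize(sc[255:300,270:315],(350,350),interpolation=cv2.INTER_CUBIC)]))
E
```

```text
[0.59749688 0.07588512 0.07784202] [-0.26320398  0.1305876  -1.7687679 ] 0.03339580871807487
```

View pics/z8.png

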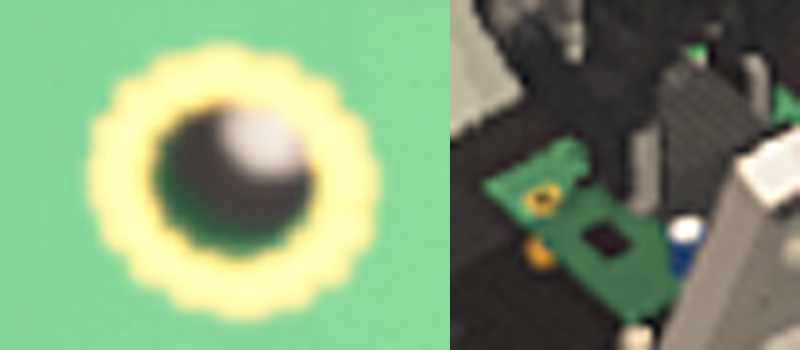

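The pin tip shows through hole A, at about (221.2,254.2) against a hole centre of (218.4,257.6). I'll turn that into an offset.

```bash
python3 - <<'E'
from h import *
im=load('w8'); p=observe()['position']
Rz=R.from_euler('z',7.26,degrees=True).as_matrix()
zb=p[2]-.0076+.003
H=ray(im,218.4,257.6,zb); T=ray(im,221.3,254.0,.0675); print(zb,'pin-hole jig mm',(Rz.T@(T-H)*1e3).round(2))
for i in (2,):
  A=np.array([.5981,.0749,0])+Rz@[-.038,.026,0]; A[2]=.0675; print(proj(im,A))
E
```

```text
0.07328990622498682 pin-hole jig mm [-0.26 -0.73 -5.79]
(np.float64(222.28416743804507), np.float64(253.0968189286047))
```

>>> {"method": "play_rows", "body": {
  "motion": [
    [-0.01,-0.004,0.03,0,0],
    [0,0,0.04,0,0],
    [0,0,0.04,0,0],
    [0,0,0.04,0,0],
    [0,0,0,0,0]
  ]
}}

```text
clock: 8.9
position: [0.5972, 0.0754, 0.0699]
ee_rot: [0.661, 0.751, -0.0, -0.0]
force: [0.2, -0.4, -1.7]
opening: 0.0335
```

```bash
python3 - <<'E'
from h import *
im=shot('wrist','w9'); s=observe(); p=s['position'];print(s['position'],s['force'],s['moment'],s['opening'])
c=im['color']; sc=shot('scene','s9')['color']
cv2.imwrite('pics/z9.png',np.hstack([cv2.resize(c[240:275,195:240],(450,350),interpolation=cv2.INTER_CUBIC),cv2.resize(c[335:375,400:440],(350,350),interpolation=cv2.INTER_CUBIC)]))
E
```

```text
[0.59723984 0.07536474 0.07008476] [ 0.50021054 -0.31162811 -1.76240713] [-0.02076014 -0.01127305 -0.02839694] 0.03313827204514579
```

View pics/z9.png

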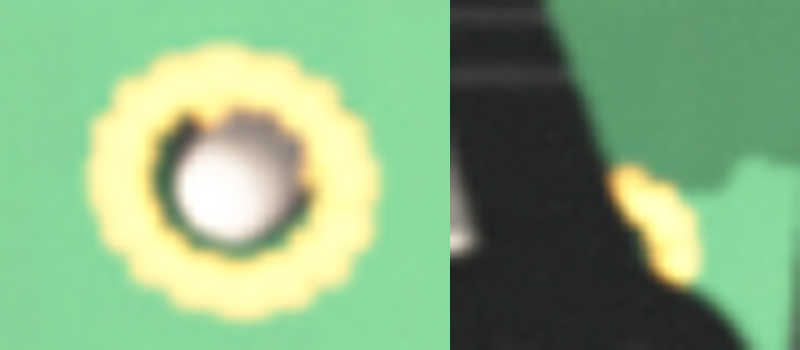

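Pin A is centred in hole A and there's no side force, so I'll continue down gently.

>>> {"method": "play_rows", "body": {
  "motion": [
    [0,0,0.04,0,0],
    [0,0,0.04,0,0],
    [0,0,0.02,0,0],
    [0,0,0.01,0,0],
    [0,0,0,0,0]
  ]
}}

```text
clock: 9.5
position: [0.5973, 0.0754, 0.0647]
ee_rot: [0.661, 0.751, -0.0, -0.0]
force: [-0.0, 0.2, -1.2]
opening: 0.0332
```

>>> {"method": "play_rows", "body": {
  "motion": [
    [0,0,0.01,0,0],
    [0,0,0.01,0,0],
    [0,0,0,0,0]
  ]
}}

```text
clock: 9.8
position: [0.5973, 0.0754, 0.0637]
ee_rot: [0.661, 0.751, -0.0, 0.0]
force: [-0.1, 1.0, -2.5]
opening: 0.0333
```

>>> {"method": "play_rows", "body": {
  "motion": [
    [0,0,0.01,0,0],
    [0,0,0,0,0]
  ]
}}

```text
clock: 10.0
position: [0.5973, 0.0754, 0.0636]
ee_rot: [0.661, 0.75, 0.0, 0.0]
force: [-1.9, -0.6, 4.0]
opening: 0.033
```

>>> {"method": "play_rows", "body": {
  "motion": [
    [0,0,0.01,0,0],
    [0,0,0,0,0]
  ]
}}

```text
clock: 10.2
position: [0.5974, 0.0754, 0.0635]
ee_rot: [0.661, 0.751, 0.0, 0.0]
force: [-4.2, -0.8, 9.4]
opening: 0.033
```

The board touched down at the expected height, with 9 N on the pads. Releasing.

>>> {"method": "play_rows", "body": {
  "motion": [
    [0,0,0,0,0.45],
    [0,0,0,0,0.5],
    [0,0,0,0,0.6],
    [0,0,0,0,0.65],
    [0,0,0,0,0.65],
    [0,0,0,0,0.65]
  ]
}}

```text
clock: 10.8
position: [0.5973, 0.0754, 0.0627]
ee_rot: [0.661, 0.751, -0.0, 0.0]
force: [-0.2, -0.5, -0.0]
opening: 0.0556
```

```bash
python3 - <<'E'
from h import *
im=shot('wrist','w10'); s=observe(); p=s['position'];print(s['position'],s['force'],s['opening'])
P=pts(im)
for u,v in [(320,240),(215,300),(425,300),(320,255)]: print(P[v,u].round(4))
E
```

```text
[0.59731799 0.07533945 0.06270673] [-0.09734576  0.22028651 -0.7251145 ] 0.05575117113678545
[0.5932 0.1075 0.0591]
[0.5567 0.0792 0.0603]
[0.6357 0.0888 0.0597]
[0.5939 0.1019 0.0595]
```

View pics/w10.png

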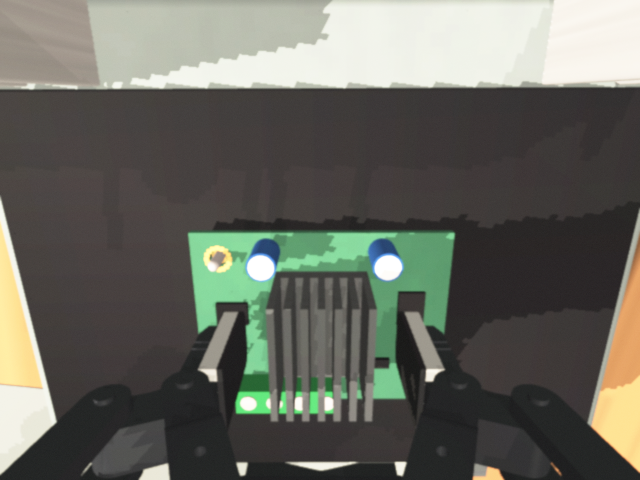

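The board top reads 0.059–0.060 m at four spots, so it's flat on the pads, with pin A through its hole at (217,259). I'll retract straight up and locate the knob.

>>> {"method": "play_rows", "body": {
  "motion": [
    [0,0,-0.2,0,0.65],
    [0,0,-0.4,0,0.65],
    [0,0,-0.7,0,0.65],
    [-0.1,0,-0.9,0,0.65],
    [-0.2,0,-1,0,0.65],
    [-0.2,0,-1,0,0.65],
    [-0.1,0,-0.9,0,0.65],
    [0,0,-0.6,0,0.65]
  ]
}}

```text
clock: 11.65
position: [0.601, 0.0454, 0.3504]
ee_rot: [0.661, 0.75, 0.001, 0.002]
force: [0.8, 0.5, -1.1]
opening: 0.0556
```

```bash
python3 - <<'E'
from h import *
s=observe(); p=s['position']; print(p,s['q'],s['force'])
Rz=R.from_euler('z',7.26,degrees=True).as_matrix(); seat=np.array([.5981,.0749,.056]); hinge=seat+Rz@[0,.103,.044]
L=[]
for nm in ['top0','scene0']:
    im=load(nm); hsv=cv2.cvtColor(im['color'],cv2.COLOR_BGR2HSV)
    m=cv2.inRange(hsv,(0,150,60),(8,255,255))|cv2.inRange(hsv,(172,150,60),(180,255,255))
    roi=np.zeros_like(m); 
    if nm=='top0': roi[140:175,180:215]=1
    else: roi[230:255,340:370]=1
    cs,_=cv2.findContours(m*roi,cv2.RETR_EXTERNAL,cv2.CHAIN_APPROX_NONE); k=max(cs,key=cv2.contourArea)
    (u,v),r=cv2.minEnclosingCircle(k); print(nm,u,v,r)
    a=ray(im,u,v,.2);b=np.array(im['origin']); L.append((b,(a-b)/np.linalg.norm(a-b)))
(b1,d1),(b2,d2)=L
t=np.linalg.lstsq(np.stack([d1,-d2],1),b2-b1,rcond=None)[0]; q1=b1+d1*t[0];q2=b2+d2*t[1]; print(q1,q2)
k=(q1+q2)/2; j=Rz.T@(k-hinge); print('hinge',hinge,'knob rel jig',j,'r',np.hypot(j[1],j[2]),'angle',np.arctan2(j[2],-j[1]))
shot('scene','s11'); w=shot('wrist','w11')
E
```

```text
[0.60097709 0.04539821 0.35041502] [-3.40870964e-02  3.64047051e-01  1.44641558e+00 -1.88029616e-04
  1.32672597e+00 -1.60198186e-01] [ 0.7538778   0.49210065 -1.13079322]
top0 197.5 157.5 8.860122680664062
scene0 354.1499938964844 243.85000610351562 7.419340133666992
[0.57597302 0.24512131 0.29722829] [0.57298724 0.24779662 0.29691191]
hinge [0.58508367 0.17707424 0.1       ] knob rel jig [-0.00175024  0.07016846  0.1970701 ] r 0.20918947433728968 angle 1.9128581230067567
```

View pics/w11.png

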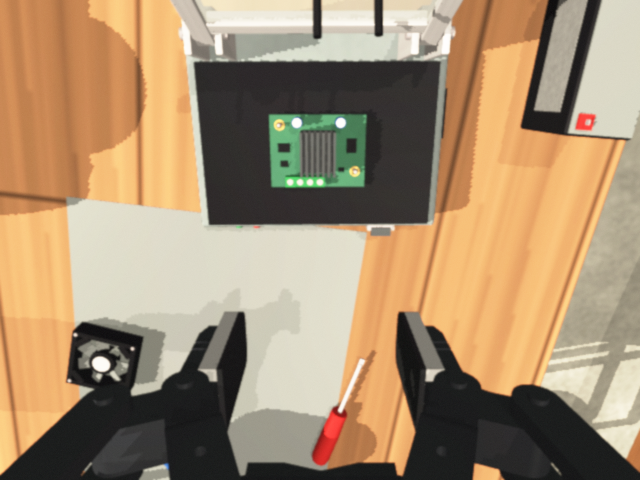

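View pics/s11.png

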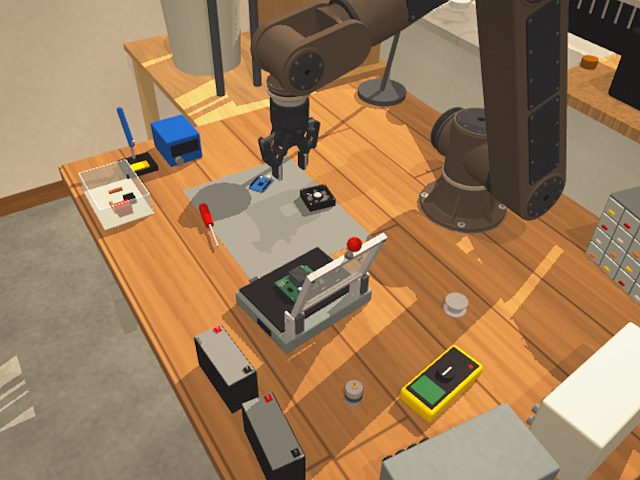

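The board lies in the jig, undisturbed at (318,150) in the wrist view. The frame is still open, with its knob at about (0.5755, 0.245, 0.298). I'll move closer along the jig's y and check the knob with the wrist camera.

>>> {"method": "play_rows", "body": {
  "motion": [
    [0.2,0,-0.1,0,0.7],
    [0.4,0,-0.1,0,0.7],
    [0.5,0,-0.1,0,0.7],
    [0.5,0,0,0,0.7],
    [0.3,0,0,0,0.7],
    [0.1,0,0,0,0.7],
    [0,0,0,0,0.7],
    [0,0,0,0,0.7]
  ]
}}

```text
clock: 12.55
position: [0.5885, 0.1447, 0.3605]
ee_rot: [0.661, 0.75, -0.0, -0.0]
force: [-0.3, -0.1, 1.1]
opening: 0.0597
```

```bash
python3 - <<'E'
from h import *
s=observe(); p=s['position']; print(p,s['q'].round(3) if hasattr(s['q'],'round') else s['q'],s['force'])
im=shot('wrist','w12'); hsv=cv2.cvtColor(im['color'],cv2.COLOR_BGR2HSV)
m=cv2.inRange(hsv,(0,150,60),(8,255,255))|cv2.inRange(hsv,(172,150,60),(180,255,255))
cs,_=cv2.findContours(m,cv2.RETR_EXTERNAL,cv2.CHAIN_APPROX_NONE)
M=R.from_quat(s['ee_rot']).as_matrix()
for k in cs:
    if cv2.contourArea(k)>300:
        (u,v),r=cv2.minEnclosingCircle(k); K=ray(im,u,v,.298); print(u,v,r,K,'tool',(M.T@(K-p)*1e3).round(1), 'expected r',425*.015/(im['origin'][2]-.298))
E
```

```text
[0.58845487 0.14465386 0.36050493] [ 0.132  0.366  1.418 -0.     1.359  0.006] [-0.28128527 -0.0796006   1.1427774 ]
320.0 49.75 37.23667526245117 [0.57566831 0.24521529 0.298     ] tool [101.4   0.   62.5] expected r 31.03292754113066
```

View pics/w12.png

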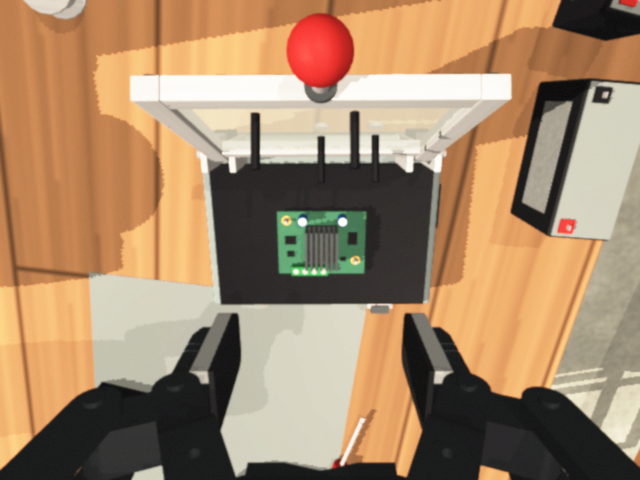

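The knob is at (320,50), 101 mm straight ahead along tool x and centred in tool y. I'll go over it and then down.

>>> {"method": "play_rows", "body": {
  "motion": [
    [0.2,0,0,0,0.7],
    [0.4,0,0,0,0.7],
    [0.5,0,0,0,0.7],
    [0.5,0,0,0,0.7],
    [0.33,0,0,0,0.7],
    [0.1,0,0,0,0.7],
    [0,0,0,0,0.7],
    [0,0,0,0,0.7]
  ]
}}

```text
clock: 13.4
position: [0.5757, 0.2452, 0.3608]
ee_rot: [0.661, 0.75, -0.0, 0.0]
force: [0.9, -0.4, 0.3]
opening: 0.0594
```

```bash
python3 - <<'E'
from h import *
sc=shot('scene','s13')['color']; w=shot('wrist','w13')['color']
cv2.imwrite('pics/z13.png',np.hstack([cv2.resize(sc[170:350,260:440],(400,400),interpolation=cv2.INTER_CUBIC),cv2.resize(w,(400,400))]))
plan([.5757,.2452,.281],97.26,6,.7)
E
```

```text
at [0.5758 0.245  0.3609] ang 97.21 F [-0.2 -0.6  0.2] open 0.0595 clk 13.5
[np.float64(0.0), np.float64(-0.0), np.float64(0.27), np.float64(-0.0), 0.7]
[np.float64(0.0), np.float64(-0.0), np.float64(0.27), np.float64(-0.0), 0.7]
[np.float64(0.0), np.float64(-0.0), np.float64(0.27), np.float64(-0.0), 0.7]
[np.float64(0.0), np.float64(-0.0), np.float64(0.27), np.float64(-0.0), 0.7]
[np.float64(0.0), np.float64(-0.0), np.float64(0.27), np.float64(-0.0), 0.7]
[np.float64(0.0), np.float64(-0.0), np.float64(0.27), np.float64(-0.0), 0.7]
```

View pics/z13.png

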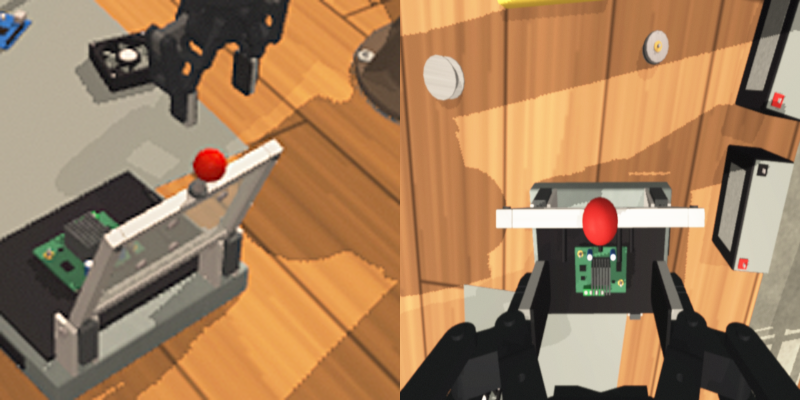

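The fingers straddle the ball symmetrically, and it sits between them at (600,220) in the right half of the picture. Descending and closing.

>>> {"method": "play_rows", "body": {
  "motion": [
    [0,0,0.2,0,0.7],
    [0,0,0.35,0,0.7],
    [0,0,0.4,0,0.7],
    [0,0,0.35,0,0.7],
    [0,0,0.2,0,0.7],
    [0,0,0.1,0,0.7],
    [0,0,0,0,0.7],
    [0,0,0,0,0.7]
  ]
}}

```text
clock: 14.3
position: [0.5758, 0.2459, 0.2814]
ee_rot: [0.661, 0.75, 0.0, 0.0]
force: [-0.4, -0.2, -0.7]
opening: 0.0601
```

>>> {"method": "play_rows", "body": {
  "motion": [
    [0,0,0,0,0.2],
    [0,0,0,0,0.2],
    [0,0,0,0,0.2],
    [0,0,0,0,0.2],
    [0,0,0,0,0.1],
    [0,0,0,0,0.1],
    [0,0,0,0,0.1]
  ],
  "grip_force": 40
}}

```text
clock: 15.0
position: [0.5752, 0.2459, 0.2816]
ee_rot: [0.661, 0.751, -0.0, -0.0]
force: [-4.6, -1.9, 5.7]
opening: 0.0277
```

```bash
python3 - <<'E'
from h import *
s=observe(); p=s['position']; print(p,s['force'],s['opening'])
w=shot('wrist','w14')
Rz=R.from_euler('z',7.26,degrees=True).as_matrix(); hinge=np.array([.58508,.17707,.1])
j=Rz.T@(np.array(p)+[0,0,.0175]-hinge); print(j,np.hypot(j[1],j[2]),np.arctan2(j[2],-j[1]))
E
```

```text
[0.5751551  0.24587921 0.28159562] [-4.63294664 -1.85797296  5.73479734] 0.02769788385645845
[-0.00114977  0.06951179  0.19909562] 0.21088137813397295 1.906702743432438
```

View pics/w14.png

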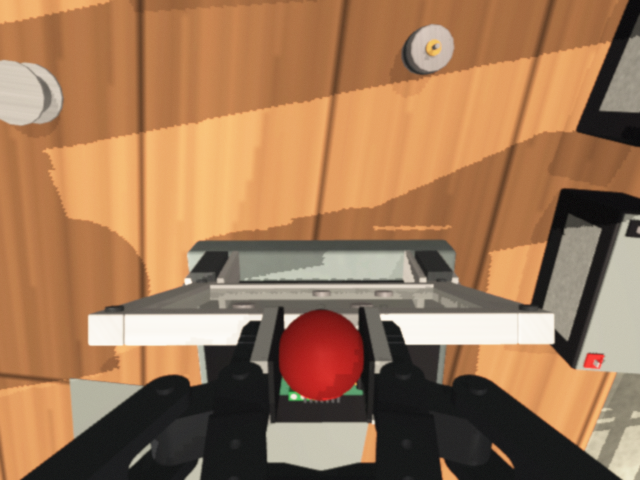

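The ball is between the pads, but the gap reads 27.7 mm, which suggests the pads are a little above its equator. Time is plentiful, so I'll regrip 5 mm lower.

>>> {"method": "play_rows", "body": {
  "motion": [
    [0,0,0,0,0.5],
    [0,0,0,0,0.5],
    [0,0,0.05,0,0.5],
    [0,0,0.05,0,0.5],
    [0,0,0,0,0.5]
  ]
}}

```text
clock: 15.55
position: [0.5755, 0.2459, 0.2752]
ee_rot: [0.661, 0.75, -0.0, -0.0]
force: [-0.2, 0.4, 0.7]
opening: 0.0427
```

>>> {"method": "play_rows", "body": {
  "motion": [
    [0,0,0,0,0.2],
    [0,0,0,0,0.2],
    [0,0,0,0,0.2],
    [0,0,0,0,0.1],
    [0,0,0,0,0.1],
    [0,0,0,0,0.1]
  ],
  "grip_force": 40
}}

```text
clock: 16.15
position: [0.5751, 0.2459, 0.2759]
ee_rot: [0.661, 0.751, -0.0, -0.0]
force: [-4.9, -1.6, 1.9]
opening: 0.0278
```

```bash
python3 - <<'E'
from h import *
a=np.linspace(1.9,.785,49); X=-.21*np.cos(a)/.05; Z=-.21*np.sin(a)/.05
Xr=np.round(X-X[0],2); Zr=np.round(Z-Z[0],2)
r=[[round(float(x),2),0,round(float(z),2),0,.1] for x,z in zip(np.diff(Xr),np.diff(Zr))]
for i in range(0,48,8): print(r[i:i+8])
E
```

```text
[[-0.09, 0, -0.03, 0, 0.1], [-0.1, 0, -0.03, 0, 0.1], [-0.09, 0, -0.02, 0, 0.1], [-0.09, 0, -0.03, 0, 0.1], [-0.1, 0, -0.02, 0, 0.1], [-0.1, 0, -0.02, 0, 0.1], [-0.09, 0, -0.02, 0, 0.1], [-0.1, 0, -0.01, 0, 0.1]]
[[-0.09, 0, -0.02, 0, 0.1], [-0.1, 0, -0.01, 0, 0.1], [-0.1, 0, 0.0, 0, 0.1], [-0.1, 0, -0.01, 0, 0.1], [-0.09, 0, 0.0, 0, 0.1], [-0.1, 0, -0.01, 0, 0.1], [-0.1, 0, 0.01, 0, 0.1], [-0.1, 0, 0.0, 0, 0.1]]
[[-0.09, 0, 0.0, 0, 0.1], [-0.1, 0, 0.01, 0, 0.1], [-0.1, 0, 0.01, 0, 0.1], [-0.09, 0, 0.01, 0, 0.1], [-0.1, 0, 0.02, 0, 0.1], [-0.1, 0, 0.01, 0, 0.1], [-0.09, 0, 0.02, 0, 0.1], [-0.1, 0, 0.02, 0, 0.1]]
[[-0.09, 0, 0.03, 0, 0.1], [-0.1, 0, 0.02, 0, 0.1], [-0.09, 0, 0.03, 0, 0.1], [-0.09, 0, 0.03, 0, 0.1], [-0.1, 0, 0.03, 0, 0.1], [-0.09, 0, 0.04, 0, 0.1], [-0.09, 0, 0.03, 0, 0.1], [-0.09, 0, 0.04, 0, 0.1]]
[[-0.09, 0, 0.04, 0, 0.1], [-0.08, 0, 0.04, 0, 0.1], [-0.09, 0, 0.05, 0, 0.1], [-0.09, 0, 0.04, 0, 0.1], [-0.08, 0, 0.05, 0, 0.1], [-0.09, 0, 0.05, 0, 0.1], [-0.08, 0, 0.05, 0, 0.1], [-0.08, 0, 0.06, 0, 0.1]]
[[-0.08, 0, 0.05, 0, 0.1], [-0.08, 0, 0.06, 0, 0.1], [-0.07, 0, 0.06, 0, 0.1], [-0.08, 0, 0.06, 0, 0.1], [-0.07, 0, 0.07, 0, 0.1], [-0.08, 0, 0.06, 0, 0.1], [-0.07, 0, 0.07, 0, 0.1], [-0.07, 0, 0.07, 0, 0.1]]
```

>>> {"method": "play_rows", "body": {
  "motion": [
    [-0.09,0,-0.03,0,0.1],
    [-0.1,0,-0.03,0,0.1],
    [-0.09,0,-0.02,0,0.1],
    [-0.09,0,-0.03,0,0.1],
    [-0.1,0,-0.02,0,0.1],
    [-0.1,0,-0.02,0,0.1],
    [-0.09,0,-0.02,0,0.1],
    [-0.1,0,-0.01,0,0.1]
  ]
}}

```text
clock: 16.95
position: [0.5801, 0.2081, 0.2849]
ee_rot: [0.661, 0.751, -0.0, -0.0]
force: [-5.8, 1.1, 1.4]
opening: 0.0279
```

>>> {"method": "play_rows", "body": {
  "motion": [
    [-0.09,0,-0.02,0,0.1],
    [-0.1,0,-0.01,0,0.1],
    [-0.1,0,0,0,0.1],
    [-0.1,0,-0.01,0,0.1],
    [-0.09,0,0,0,0.1],
    [-0.1,0,-0.01,0,0.1],
    [-0.1,0,0.01,0,0.1],
    [-0.1,0,0,0,0.1]
  ]
}}

```text
clock: 17.75
position: [0.5852, 0.1691, 0.2869]
ee_rot: [0.661, 0.75, -0.0, -0.0]
force: [-4.8, 0.8, -0.1]
opening: 0.0282
```

>>> {"method": "play_rows", "body": {
  "motion": [
    [-0.09,0,0,0,0.1],
    [-0.1,0,0.01,0,0.1],
    [-0.1,0,0.01,0,0.1],
    [-0.09,0,0.01,0,0.1],
    [-0.1,0,0.02,0,0.1],
    [-0.1,0,0.01,0,0.1],
    [-0.09,0,0.02,0,0.1],
    [-0.1,0,0.02,0,0.1]
  ]
}}

```text
clock: 18.55
position: [0.5902, 0.1309, 0.2818]
ee_rot: [0.661, 0.751, -0.0, 0.0]
force: [-4.5, 0.1, -0.8]
opening: 0.0282
```

```bash
python3 - <<'E'
from h import *
s=observe(); p=s['position']; print(p,s['force'],s['opening'])
Rz=R.from_euler('z',7.26,degrees=True).as_matrix(); hinge=np.array([.58508,.17707,.1])
j=Rz.T@(np.array(p)+[0,0,.0225]-hinge); print(j,np.hypot(j[1],j[2]),np.arctan2(j[2],-j[1]))
sc=shot('scene','s15')['color']; w=shot('wrist','w15')['color']
cv2.imwrite('pics/z15.png',np.hstack([cv2.resize(sc[150:350,220:420],(400,400),interpolation=cv2.INTER_CUBIC),cv2.resize(w,(400,400))]))
E
```

```text
[0.59024738 0.13091105 0.28177891] [-4.53216902  0.0809281  -0.75178436] 0.02820172373182422
[-0.00070725 -0.0464419   0.20427891] 0.20949158839326518 1.3472504698267898
```

View pics/z15.png

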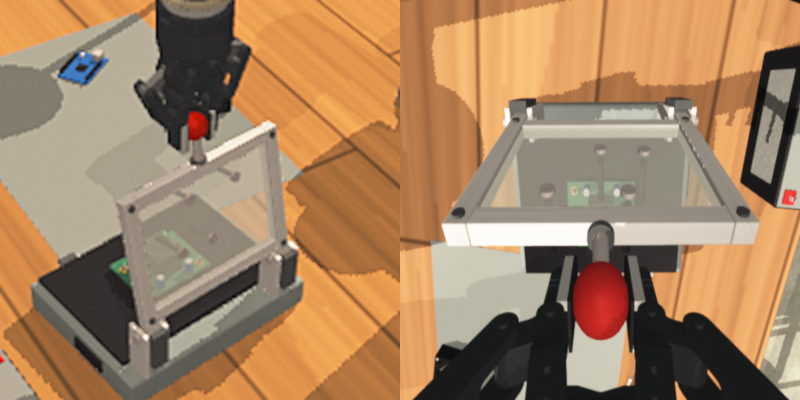

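The frame is now past upright at about 1.35 rad and the ball is still centred in the fingers. Low forces so far, so I'll continue along the arc.

>>> {"method": "play_rows", "body": {
  "motion": [
    [-0.09,0,0.03,0,0.1],
    [-0.1,0,0.02,0,0.1],
    [-0.09,0,0.03,0,0.1],
    [-0.09,0,0.03,0,0.1],
    [-0.1,0,0.03,0,0.1],
    [-0.09,0,0.04,0,0.1],
    [-0.09,0,0.03,0,0.1],
    [-0.09,0,0.04,0,0.1]
  ]
}}

```text
clock: 19.45
position: [0.595, 0.0942, 0.2692]
ee_rot: [0.661, 0.75, 0.0, 0.0]
force: [-2.7, -0.8, 1.0]
opening: 0.0276
```

>>> {"method": "play_rows", "body": {
  "motion": [
    [-0.09,0,0.04,0,0.1],
    [-0.08,0,0.04,0,0.1],
    [-0.09,0,0.05,0,0.1],
    [-0.09,0,0.04,0,0.1],
    [-0.08,0,0.05,0,0.1],
    [-0.09,0,0.05,0,0.1],
    [-0.08,0,0.05,0,0.1],
    [-0.08,0,0.06,0,0.1]
  ]
}}

```text
clock: 20.25
position: [0.5994, 0.0605, 0.2502]
ee_rot: [0.661, 0.751, 0.0, 0.0]
force: [0.9, -2.0, 0.9]
opening: 0.0276
```

```bash
cat > a.py <<'E'
from h import *
s=observe(); p=s['position']; print(p,s['force'],s['opening'])
Rz=R.from_euler('z',7.26,degrees=True).as_matrix(); hinge=np.array([.58508,.17707,.1])
j=Rz.T@(np.array(p)+[0,0,.0225]-hinge); print(j,np.hypot(j[1],j[2]),'from TCP',np.arctan2(j[2],-j[1]))
im=get_image('scene'); hsv=cv2.cvtColor(im['color'],cv2.COLOR_BGR2HSV); w=get_image('wrist')
for n,i in (('scene',im),('wrist',w)):
    hsv=cv2.cvtColor(i['color'],cv2.COLOR_BGR2HSV)
    m=cv2.inRange(hsv,(0,150,60),(8,255,255))|cv2.inRange(hsv,(172,150,60),(180,255,255))
    kn=np.array(p)+[0,0,.0225]; u,v=proj(i,kn)
    c,_=cv2.findContours(m,cv2.RETR_EXTERNAL,cv2.CHAIN_APPROX_NONE)
    print(n,'pred knob',round(u,1),round(v,1),[(np.round(cv2.minEnclosingCircle(k)[0],1),cv2.contourArea(k)) for k in c if cv2.contourArea(k)>30 and np.hypot(*(k.mean((0,1))-[u,v]))<60])
import sys
n=sys.argv[1]
np.save(f'pics/s{n}.npy',im,allow_pickle=True);np.save(f'pics/w{n}.npy',w,allow_pickle=True)
cv2.imwrite(f'pics/z{n}.png',np.hstack([cv2.resize(im['color'][150:350,220:420],(400,400),interpolation=cv2.INTER_CUBIC),cv2.resize(w['color'],(400,400))]))
E
python3 a.py 16
```

```text
[0.59942499 0.06048335 0.25020767] [ 0.87529039 -2.03493272  0.90439018] 0.0276481321127002
[-0.00050331 -0.11746477  0.17270767] 0.20886816665406296 from TCP 0.9735264228163854
scene pred knob 293.3 206.6 [(array([296. , 207.4]), 96.5)]
wrist pred knob 320.2 357.7 [(array([320.7, 363. ]), 6576.0)]
```

View pics/z16.png

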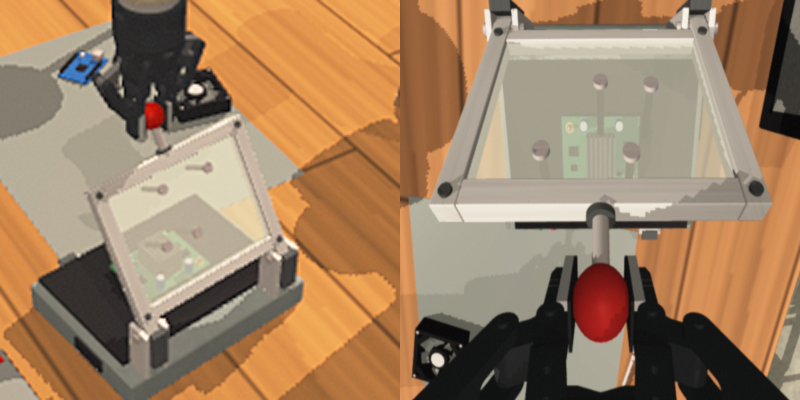

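>>> {"method": "play_rows", "body": {
  "motion": [
    [-0.08,0,0.05,0,0.1],
    [-0.08,0,0.06,0,0.1],
    [-0.07,0,0.06,0,0.1],
    [-0.08,0,0.06,0,0.1],
    [-0.07,0,0.07,0,0.1],
    [-0.08,0,0.06,0,0.1],
    [-0.07,0,0.06,0,0.1],
    [-0.06,0,0.06,0,0.1]
  ]
}}

```text
clock: 21.15
position: [0.6032, 0.0314, 0.226]
ee_rot: [0.661, 0.75, 0.0, 0.0]
force: [4.5, 1.2, -0.9]
opening: 0.0277
```

>>> {"method": "play_rows", "body": {
  "motion": [
    [0,0,0,0,0.1],
    [0,0,0,0,0.1],
    [0,0,0,0,0.1]
  ]
}}

```text
clock: 21.45
position: [0.6032, 0.0315, 0.226]
ee_rot: [0.661, 0.75, 0.0, 0.0]
force: [4.7, 0.1, -1.9]
opening: 0.028
```

```bash
python3 a.py 17
```

```text
[0.6031913  0.03151033 0.22601993] [ 4.72333363  0.11097938 -1.8804366 ] 0.027988693802839453
[-0.00042859 -0.14668147  0.14851993] 0.2087429585900003 from TCP 0.7916259155027472
scene pred knob 285.2 208.8 [(array([287.7, 209.2]), 84.5)]
wrist pred knob 320.2 358.4 [(array([321. , 363.8]), 6551.0)]
```

View pics/z17.png

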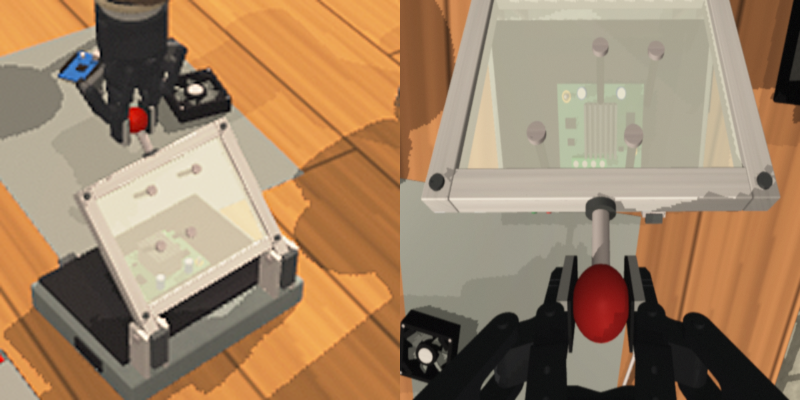

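```bash
python3 - <<'E'
from h import *
Rz=R.from_euler('z',7.26,degrees=True).as_matrix(); hinge=np.array([.58508,.17707,.1])
for n in ('w17','s17'):
    im=load(n); P=(pts(im)-hinge)@Rz; x,y,z=P[...,0],P[...,1],P[...,2]
    r=np.hypot(y,z); a=np.arctan2(z,-y)
    sel=(im['range_z']>0)&(abs(x)<.1)&(r>.03)&(r<.166)&(a>.55)&(a<1.1)
    Q=np.stack([y[sel],z[sel]],1)
    for it in range(6):
        c=Q.mean(0); U=np.linalg.svd(Q-c,full_matrices=False)[2]; d=(Q-c)@U[1]; Q=Q[abs(d)<max(.003,1.5*d.std()) ]
    v=U[0]*(-np.sign(U[0][0])); nrm=np.array([v[1],-v[0]]) 
    print(n,sel.sum(),len(Q),'slope angle',np.arctan2(v[1],-v[0]),'offset of plane from hinge mm',abs(c@U[1])*1e3,'resid',d.std()*1e3)
    # bars only
    for s in (-1,1):
        sel2=sel&(x*s>.092)&(x*s<.101); 
        if sel2.sum()>20:
            q=np.stack([y[sel2],z[sel2]],1); c=q.mean(0);
            for it in range(5):
                c=q.mean(0);U=np.linalg.svd(q-c,full_matrices=False)[2]; d=(q-c)@U[1]; q=q[abs(d)<.004] if len(q)>30 else q
            v=U[0]*(-np.sign(U[0][0])); print('  bar',s,len(q),np.arctan2(v[1],-v[0]),abs(c@U[1])*1e3)
E
```

```text
w17 110850 101576 slope angle 0.8181724835536722 offset of plane from hinge mm 1.6203164269193389 resid 1.3959386539972505
  bar -1 4405 0.7992367207491162 6.771110412640168
  bar 1 4399 0.7989047538302303 7.1571063165339135
s17 4965 3432 slope angle 0.8093162081585871 offset of plane from hinge mm 3.9513420768822862 resid 1.5816660655529065
  bar -1 151 0.8022514543548493 7.251557105579881
  bar 1 183 0.7947939510231141 8.090922649805618
```

The side bars give 0.799 rad in depth and the TCP gives 0.792, so I'll trim about 2.5 mm along the arc toward 0.785.

>>> {"method": "play_rows", "body": {
  "motion": [
    [-0.02,0,0.02,0,0.1],
    [-0.01,0,0.02,0,0.1],
    [0,0,0,0,0.1],
    [0,0,0,0,0.1],
    [0,0,0,0,0.1],
    [0,0,0,0,0.1]
  ]
}}

```text
clock: 22.15
position: [0.6034, 0.0298, 0.2243]
ee_rot: [0.661, 0.75, 0.0, 0.0]
force: [4.6, -1.3, 0.7]
opening: 0.0277
```

```bash
python3 a.py 18; python3 - <<'E'
from h import *
Rz=R.from_euler('z',7.26,degrees=True).as_matrix(); hinge=np.array([.58508,.17707,.1])
im=load('w18'); P=(pts(im)-hinge)@Rz; x,y,z=P[...,0],P[...,1],P[...,2]
r=np.hypot(y,z); a=np.arctan2(z,-y)
sel=(im['range_z']>0)&(r>.03)&(r<.166)&(a>.55)&(a<1.1)
for s in (-1,1):
    k=sel&(x*s>.092)&(x*s<.101); q=np.stack([y[k],z[k]],1)
    for it in range(5):
        c=q.mean(0);U=np.linalg.svd(q-c,full_matrices=False)[2]; d=(q-c)@U[1]; q=q[abs(d)<.004]
    v=U[0]*(-np.sign(U[0][0])); print('bar',s,np.arctan2(v[1],-v[0]),abs(c@U[1])*1e3)
im=load('s18'); shot('top','t18')
E
```

```text
[0.6034074  0.02980745 0.22426422] [ 4.60037409 -1.30380281  0.66349526] 0.027728484012976975
[-0.00042941 -0.14839801  0.14676422] 0.20871441237919958 from TCP 0.7798630008310381
scene pred knob 284.8 209.0 [(array([287. , 209.8]), 91.0)]
wrist pred knob 320.2 358.4 [(array([320.9, 363.9]), 6543.5)]
bar -1 0.7876034500842888 6.731463182466091
bar 1 0.7864756497855377 7.206527062015771
```

```bash
python3 - <<'E'
from h import *
w=load('w18')['color']; t=load('t18')['color']
cv2.imwrite('pics/z19.png',np.hstack([cv2.resize(w,(400,300)),cv2.resize(t,(400,300))]))
E
```

```text
(no output)
```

View pics/z19.png

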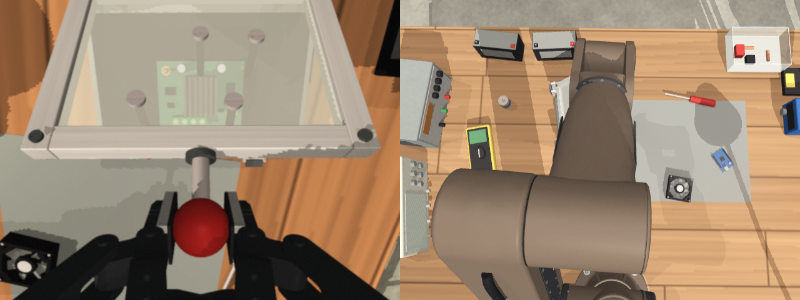

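The frame is at 0.787 rad by its side bars and 0.780 by the TCP. Through the clear plate the board still lies in place at (200,93), and the bystanders are where they started. Handing in.

```bash
python3 - <<'E'
from h import *
s=observe(); print(s['clock'],s['position'],s['force'],s['opening'])
print(sign_off())
E
```

```text
22.3 [0.60341123 0.02978642 0.22428986] [ 4.77756042 -1.43404951  0.88675541] 0.027463536395029915
the job is handed in; nothing more can be done
None
```

The board is loaded in the jig and released, and the arm is holding the press frame by its knob at 45 degrees. I handed the job in at 22.3 s.

- **Board:** I gripped it by the heat sink and checked pin A through its hole on the way down. The board touched down at the expected height with about 9 N on the pads. After release, four spots on its top read 0.059–0.060 m, where flat on the supports is 0.059 m. I could not see pin B in its hole; I take it as fitted because the board lies flat.
- **Frame:** I gripped the knob and moved it slowly along its arc, with wrist forces around 5 N. The last checks of the angle were 0.787 rad from the side bars and 0.780 rad from the tool position, against a target of 0.785. The grip gap stayed steady at 27.5–28 mm.
- **Disagreements:** The gap is below the ball's 30 mm. Gripping again 5 mm lower gave the same value, so I put it down to soft pads. A steady 4–5 N sideways force remained on the knob.
- **Other things on the bench:** In the last overhead picture all the bystanders I could see were where they started. The arm hid the area of the solder reel, but nothing went near it after the earlier views.

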